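# Slide a porous disc into the recess of an oedometer cell base

## Robot

A 6-joint arm with a two-finger parallel gripper is mounted at the origin on the work surface. World frame = base frame: x ahead of the robot, y to its left, z up, the work surface at z = 0. Lengths are in m, angles in degrees, forces in N, time in s.
With the tool pointing down it reaches from about 0.25 to 0.725 m from the base axis. Payload 9.7 kg.
Tool frame: the origin (TCP) lies between the finger pads; the fingertips stand 11 mm ahead of it and the grasp point (between the pads) lies 8 mm behind it; z points along the fingers, y is the line along which they close (so a half turn about z gives the same grasp; the last joint's range is limited). The gripper opens to 85 mm and grips with 20 to 120 N. Pads are 22 mm wide; open, the fingers measure 114 mm over their backs; the gripper's body (76 mm by 85 mm) begins 54 mm behind the grasp point. The pads swing forward as they close: fully open they stand 13 mm farther back than shut.
Start: joints at [70.13, 4.979, 10.078, 95.1, 0, 90], TCP at [0.187, 0.517, 0.242] pointing down, gripper open.
Joint ranges: [-179.16, 179.16], [-48.56, 103.87], [-65.8, 70.77], [-126.05, 130.52], [-82.76, 87.17], [-180, 180]. Speed limits (degrees/s): [127.2, 127.2, 147.25, 180, 180, 180].

## Interface

Orientations are given as [roll, pitch, yaw] about the fixed x, y, z axes, in that order (R = Rz(yaw) Ry(pitch) Rx(roll)).
In Python, from workcell import monitor, cams, ticket gives the robot as it stands.
- The arm moves only by the tool carry_out, never from a script. Its argument "plan" is a list of rows, each an object with "travel": the shift along the world's x, y, z as a fraction of full scale, a list of three; "angular": the turn, a rotation vector about the world's x, y, z as a fraction of full scale, a list of three; "grip": the gripper's target within -1 to 1 (fully open at 1, half-way at 0, shut at -1). In form: [{"travel": [x, y, z], "angular": [ax, ay, az], "grip": grip}, ...]. A call has 1 to 8 rows; each row is the pose to reach, as a shift and turn from the pose commanded when the call began; what a row does not reach only later rows make up. Full scale, the value 1, is 300 mm for a shift and 0.5 rad for a turn. A row lasts 1/12 s, in which the tool goes at most 41.7 mm and 7.16 degrees, less where a joint would pass 70% of its speed; a pose out of reach is approached as far as the arm can. A call with a number of a shift or a turn outside -1 to 1 is refused whole. A call with a gripper value outside its range is refused whole. The fingers move at their own pace and stop on an object; "grip_force" is the grip in N (left out, the last holds). Time passes only in rows, so rows that repeat a pose let the fingers close. It gives the time, the measured TCP pose, the force, the opening and the grip force at its end, in the units of the state.
- monitor.get_obs(): the state, without advancing time (a new reading comes with each control period).
- cams.camera(name): name is "side" or "top"; returns a dict with "frame" (420x560x3 uint8, red, green, blue), "mtx" (3x3 intrinsics, pixels), "view" (4x4, takes a point from world to camera coordinates). Camera axes: x right, y up, looking along -z (the intrinsics and any distortion apply to the point x, -y, -z); pixel columns grow to the right and rows downward; lengths in m; the calibration is good to about 2 mm. A picture is of the moment at which its call begins. There is no depth.
- ticket.job_done(): hands the job in; it is judged then, once.
The state is a dict: "time": time; "q": joint angles; "qd": joint speeds; "joint_efforts": joint torques, N m; "ee_pos": TCP position; "tcp_rot": TCP orientation; "wrist_force": force on the tool from outside, world axes, zero at the start; "torque": the same for the moment, N m; "opening": finger opening in m; "grasp_force": force on a finger pad.
Only numpy, scipy, OpenCV 4.12 (cv2) and the standard library are available. Lean on these libraries where they do the work, as an engineer would, in place of code of your own. Each camera call takes 0.05 s, during which the arm holds its last target. There are 200 camera calls.

## Task

The porous disc for the soil consolidation cell lies on the flat top of the brass cell base, beside its recess. Nudge it sideways by its edge with the fingertips until it drops into the round recess, then press it gently in its middle with both fingertips for about half a second, so that it sits fully home, flat and level with the brass around it. It is brittle: do not grip, lift or carry it, and leave the loose ring, cap and tin standing where they are.

Things in the scene. Friction and masses are not known exactly. Their poses are not given: they have to be found in the camera images.
- cell_base: Round brass base of a soil consolidation cell, fixed on a 3 mm dark red mat. Origin: centre of underside, z up. Foot 150 mm across, 8 mm high; body 140 mm across; flat top 25 mm above the origin. On the top, 56 mm from the centre at +60, 180 and -60 degrees from its +x axis, stand steel studs 6 mm thick, 22 mm tall. A drain spigot sticks out 17 mm from the foot at 180 degrees.
- recess (a point): Centre of the mouth of the round recess in the middle of the cell base, level with the flat top; axes as the base's. The recess is 53 mm across, 8 mm deep, with a flat floor, ringed by 43 mm of flat brass. A fully seated disc has its centre 4 mm below this point and its face level with the flat top (about 1.5 mm of play all round).
- disc_center (a point): Centre (half-way up) of the loose porous disc: plain, flat, grey, stone-like, 50 mm across, 8 mm thick, 22 to 45 g. It starts flat on the base's top, between the studs at +60 and -60 degrees, 34 to 43 mm from the recess centre, partly over the recess. Pushed inward it stays flat until about 9 mm from centre, then its leading side tips down and, pushed on, it drops in.
- disc: The same disc: origin at the centre of its underside, z along its axis.
- ring_center (a point): Centre (half-way up) of the steel cutting ring that stands loose on the mat: 60 mm outside, 50 mm inside, 20 mm tall. Leave it alone.
- cap_center (a point): Centre (half-way up) of the loose aluminium loading cap that stands on the mat: a disc 49 mm in diameter, 14 mm thick, with a hub 22 mm in diameter up to 26 mm and a steel ball on top, 35 mm tall in all. Leave it alone.
- tin_center (a point): Centre (half-way up) of the loose aluminium moisture tin with its lid on that stands on the mat: 59 mm in diameter, 44 mm tall. Leave it alone.
Mind the look-alikes: they are no part of the job. There is more than one size of the disc; the job needs the larger.

How it is judged (in metres and radians):
On the way:
1. the fingertips press the seated disc in the middle (more than 1 N, hand within 18 mm of the recess centre) (horizontal distance between disc_center and recess below 0.003 m and z of disc_center in the frame of recess below -0.0025 m and angle between disc's own z axis and vertical below 0.05 rad and contact force between the fingers and disc above 1 N and horizontal distance between the grasp point and recess below 0.018 m), for 0.25 s.
At the end, for the whole second after the job is handed in: The disc lies at rest in the recess: centre within 3 mm of the recess centre, at least 2.5 mm below the mouth (4 mm is fully home), tilted less than 3 degrees; ring, cap and tin within 20 mm of where they started (horizontal distance between disc_center and recess below 0.003 m and z of disc_center in the frame of recess below -0.0025 m and angle between disc's own z axis and vertical below 0.05 rad and linear speed of disc below 0.01 m/s and distance of each of ring_center, cap_center, tin_center from where it was at the start of the episode below 0.02 m); the robot touches nothing.
It fails at once if the disc was lifted: its centre rose more than 14 mm above the top of the cell base (10 mm above where it lay) (z of disc_center in the frame of recess above 0.014 m).
It fails at once if the disc was gripped or dragged from above while it still lay on the brass beside the recess (hand within 12 mm of the disc's centre, touching it, the disc more than 12 mm from the recess centre) (horizontal distance between the grasp point and disc_center below 0.012 m and contact force between the fingers and disc above 0.5 N and horizontal distance between disc_center and recess above 0.012 m).
It fails at once if the brittle disc was pressed or pushed with more than 45 N (contact force between the fingers and disc above 45 N).
It fails at once if the ring, cap or tin was moved more than 20 mm (distance of any of ring_center, cap_center, tin_center from where it was at the start of the episode above 0.02 m).
It also fails if it takes over 43 s, if anything falls off the work surface, if the arm or the gripper's body presses on something with over 40 N, if the wrist force passes 120 N, or if a joint passes its speed limit or range.

## Working session

There is one attempt and no reset: what is moved stays moved. The work goes in short steps, Python scripts to look and compute and a tool call to move; the robot and the scene stay as the last step left them, time stands still between calls to the robot, and variables do not carry over. Pictures are saved under pics/ and viewed, at most 10 in all, crops included, and the job is handed in when it is done.

Besides the shell and the picture viewer there is one more tool, called after "Emit:" as name([rows], argument=value, ...), one row to a line, values as JSON. carry_out: Moves the arm, as the interface text tells. Its arguments: {"type":"object","properties":{"plan":{"type":"array","items":{"type":"object","properties":{"travel":{"type":"array","items":{"type":"number"}},"angular":{"type":"array","items":{"type":"number"}},"grip":{"type":"number"}}}},"grip_force":{"type":"number"}},"required":["plan"]}

```bash
mkdir -p pics; cat > h.py <<'E'
import numpy as np, cv2
from workcell import monitor, cams, ticket
def cast(c,u,v,z):
    V=np.array(c['view']);K=np.array(c['mtx']);R=V[:3,:3];t=V[:3,3]
    d=np.linalg.inv(K)@[u,v,1]; d=R.T@(d*[1,-1,-1]); o=-R.T@t
    return o+d*(z-o[2])/d[2]
def proj(c,p):
    V=np.array(c['view']);q=V[:3,:3]@np.array(p)+V[:3,3]; q=np.array(c['mtx'])@(q*[1,-1,-1]); return q[:2]/q[2]
E
python3 - <<'E'
from h import *
print(monitor.get_obs())
for n in('top','side'):
    c=cams.camera(n); print({k:(np.round(v,4).tolist() if k!='frame' else 0) for k,v in c.items()}); cv2.imwrite(f'pics/{n}0.png',c['frame'][:,:,::-1])
E
```

```text
{'time': 0.0, 'q': array([7.01299501e+01, 5.00810468e+00, 1.00338107e+01, 9.50996579e+01,
       1.45030898e-03, 9.00008149e+01]), 'qd': array([-0.08593231,  0.07162328,  0.04585029,  0.17652148,  0.03877279,
        0.03481712]), 'joint_efforts': array([-5.80615142e-04, -5.20389318e+01,  4.64802790e+01,  1.65752345e-02,
        5.73405191e-05, -2.56139361e-05]), 'ee_pos': array([0.18685589, 0.51704836, 0.24160604]), 'tcp_rot': array([-1.79926048e+02, -1.44925595e-03,  1.60129133e+02]), 'wrist_force': array([-0.17845776,  0.02976366, -0.67070635]), 'torque': array([ 0.01264438, -0.03375371,  0.03195636]), 'grasp_force': 0.0, 'opening': 0.08549336781452307}
{'frame': 0, 'mtx': [[479.3452, 0.0, 276.3493], [0.0, 479.3452, 209.8878], [0.0, 0.0, 1.0]], 'view': [[0.0246, -0.9995, 0.0205, -0.0398], [0.996, 0.0263, 0.0857, -0.5883], [-0.0862, 0.0183, 0.9961, -0.7928], [0.0, 0.0, 0.0, 1.0]]}
{'frame': 0, 'mtx': [[442.6539, 0.0, 278.4333], [0.0, 442.6539, 206.3516], [0.0, 0.0, 1.0]], 'view': [[-0.8003, -0.5992, 0.0202, 0.4557], [0.349, -0.4383, 0.8283, -0.2426], [-0.4875, 0.6699, 0.5599, -0.3948], [0.0, 0.0, 0.0, 1.0]]}
```

View pics/top0.png

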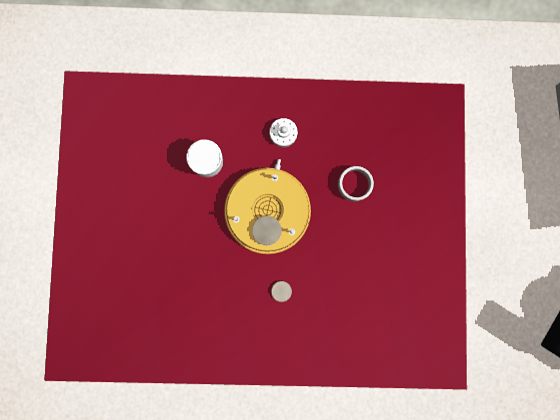

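View pics/side0.png

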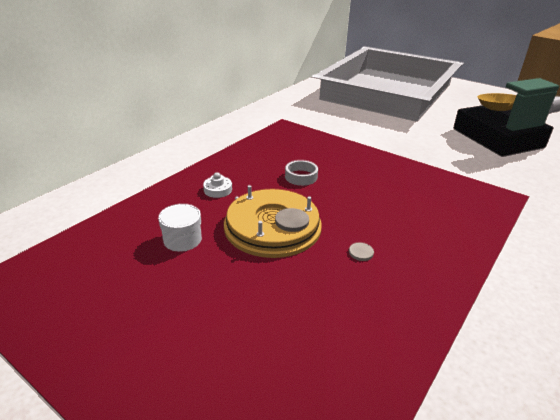

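The top view shows the candidates for the disc: a large grey one at (266,230), on the brass between two studs, and a small grey one at (282,291), on the mat. The large one fits because it is on the base, partly over the recess. The small one is the look-alike. I'll measure and confirm in a crop.

```bash
cat >> h.py <<'E'
def measure(c, ztop=0.028):
    f=c['frame']; hsv=cv2.cvtColor(f,cv2.COLOR_RGB2HSV); H,S,Vv=cv2.split(hsv)
    br=((H>15)&(H<32)&(S>120)&(Vv>50)).astype(np.uint8)
    cs,_=cv2.findContours(br,cv2.RETR_EXTERNAL,cv2.CHAIN_APPROX_NONE); b=max(cs,key=cv2.contourArea)
    hull=np.zeros_like(br); cv2.drawContours(hull,[cv2.convexHull(b)],-1,1,-1)
    gr=((S<75)&(Vv>60)&(Vv<200)).astype(np.uint8)
    gr=cv2.morphologyEx(gr,cv2.MORPH_OPEN,np.ones((7,7),np.uint8))
    out=[]
    for k in cv2.findContours(gr,cv2.RETR_EXTERNAL,cv2.CHAIN_APPROX_NONE)[0]:
        if 100<cv2.contourArea(k)<3000: out.append((cv2.fitEllipse(k),hull[tuple(k[:,0].mean(0).astype(int)[::-1])]))
    return cv2.fitEllipse(cv2.convexHull(b)),out
E
python3 - <<'E'
from h import *
c=cams.camera('top'); b,o=measure(c)
print(b,cast(c,*b[0],0.02))
for e,i in o: print(e,i,cast(c,*e[0],0.036 if i else .01))
f=c['frame']; crop=cv2.resize(f[150:310,190:350],None,fx=3.7,fy=3.7,interpolation=cv2.INTER_CUBIC)
cv2.imwrite('pics/crop0.png',crop[:,:,::-1])
# studs: tops/bases guess; recess
for n,(u,v) in dict(cap=(283,132),ring=(356,183),tin=(204,158),small=(282,291)).items(): print(n,cast(c,u,v,.02))
E
```

```text
((267.28131103515625, 210.3153533935547), (85.48589324951172, 85.67156982421875), 81.48214721679688) [ 0.58848959 -0.00930432  0.02      ]
((281.86669921875, 291.8060302734375), (16.043575286865234, 17.721872329711914), 50.64016342163086) 0 [ 0.44974074 -0.03799005  0.01      ]
((266.36444091796875, 230.17868041992188), (27.71074676513672, 28.26361083984375), 58.03469467163086) 1 [ 0.55362438 -0.00865324  0.036     ]
((534.6141357421875, 9.686559677124023), (22.646867752075195, 69.18171691894531), 95.0664291381836) 0 [ 0.96982436 -0.48762484  0.01      ]
((468.4588623046875, 4.108452796936035), (9.647128105163574, 79.88914489746094), 91.54092407226562) 0 [ 0.97611292 -0.3659111   0.01      ]
((411.0892333984375, 2.9396157264709473), (7.2537922859191895, 24.34024429321289), 87.36406707763672) 0 [ 0.97458381 -0.26074315  0.01      ]
((310.9755554199219, 6.301800727844238), (13.999414443969727, 184.37603759765625), 90.93414306640625) 0 [ 0.96174154 -0.07858788  0.01      ]
((248.45144653320312, 5.149044036865234), (8.228928565979004, 450.660888671875), 90.93281555175781) 0 [0.95989676 0.03441557 0.01      ]
cap [ 0.72626902 -0.03311055  0.02      ]
ring [ 0.64005815 -0.16179271  0.02      ]
tin [0.67641515 0.10251154 0.02      ]
small [ 0.45192521 -0.03784455  0.02      ]
```

View pics/crop0.png

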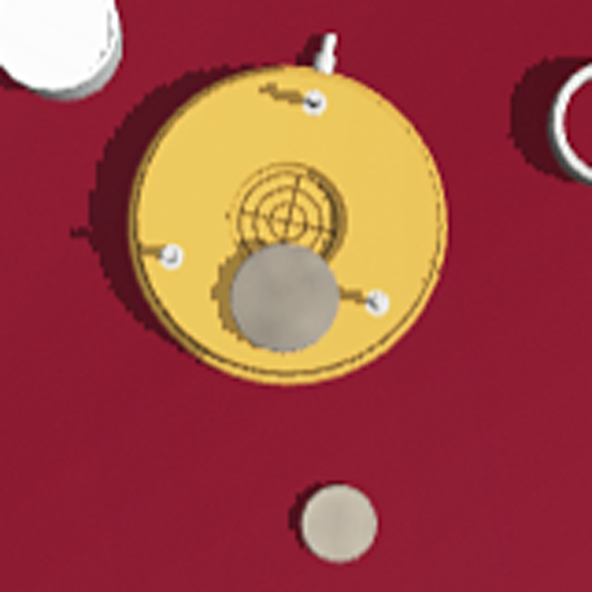

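The crop confirms it: the large disc at crop (286,298) overlaps the recess, whose crosshair is at (289,217). The studs are at (315,102), (172,257) and (377,302). I'll fix the recess centre from the studs and then move.

```bash
python3 - <<'E'
from h import *
c=cams.camera('top'); px=lambda x,y:(190+(x+.5)/3.7-.5,150+(y+.5)/3.7-.5)
s=[cast(c,*px(*p),.049) for p in((315,102),(172,257),(377,302))]; print(np.round(s,4),np.mean(s,0))
print('cross',cast(c,*px(289,219),.020),'rim-top',cast(c,*px(290,162),.028))
V=np.array(c['view']);print('cam',-V[:3,:3].T@V[:3,3])
d=cams.camera('side'); 
for p in ([.59,-.0095,.028],[.5536,-.0087,.036]): print(proj(d,p))
E
```

```text
[[ 0.6418 -0.0204  0.049 ]
 [ 0.5701  0.0418  0.049 ]
 [ 0.5523 -0.0503  0.049 ]] [ 0.58807099 -0.00962463  0.049     ]
cross [ 0.59108222 -0.01003052  0.02      ] rim-top [ 0.61678008 -0.00979844  0.028     ]
cam [ 0.51855972 -0.00977268  0.84100231]
[271.73516882 212.47828683]
[291.11313503 217.06874568]
```

Emit:
carry_out([
  {"travel": [0.08,-0.12,0],"angular": [0,0,0.2],"grip": -0.3},
  {"travel": [0.16,-0.24,0],"angular": [0,0,0.4],"grip": -0.3},
  {"travel": [0.24,-0.36,0],"angular": [0,0,0.6],"grip": -0.3},
  {"travel": [0.32,-0.48,0],"angular": [0,0,0.694],"grip": -0.3},
  {"travel": [0.39,-0.6,0],"angular": [0,0,0.694],"grip": -0.3},
  {"travel": [0.45,-0.72,0],"angular": [0,0,0.694],"grip": -0.3},
  {"travel": [0.5,-0.84,0],"angular": [0,0,0.694],"grip": -0.3},
  {"travel": [0.55,-0.95,0],"angular": [0,0,0.694],"grip": -0.3},
])

```text
time: 0.92
ee_pos: [0.3523, 0.2301, 0.2424]
tcp_rot: [180.0, 0.0, -180.0]
wrist_force: [1.1, 0.8, 1.2]
opening: 0.0296
grasp_force: 0.0
```

Emit:
carry_out([
  {"travel": [0.07,-0.11,-0.05],"angular": [0,0,0],"grip": -0.3},
  {"travel": [0.14,-0.22,-0.1],"angular": [0,0,0],"grip": -0.3},
  {"travel": [0.21,-0.33,-0.15],"angular": [0,0,0],"grip": -0.3},
  {"travel": [0.28,-0.44,-0.2],"angular": [0,0,0],"grip": -0.3},
  {"travel": [0.35,-0.55,-0.25],"angular": [0,0,0],"grip": -0.3},
  {"travel": [0.42,-0.66,-0.3],"angular": [0,0,0],"grip": -0.3},
  {"travel": [0.47,-0.76,-0.36],"angular": [0,0,0],"grip": -0.3},
  {"travel": [0.509,-0.798,-0.45],"angular": [0,0,0],"grip": -0.3},
])

```text
time: 1.58
ee_pos: [0.5064, -0.0107, 0.1078]
tcp_rot: [-180.0, 0.2, 179.9]
wrist_force: [1.1, 0.2, -0.1]
opening: 0.03
grasp_force: 0.0
```

```bash
python3 - <<'E'
from h import *
ims=[]
for n,(r0,r1,c0,c1) in dict(top=(150,300,190,350),side=(120,270,200,360)).items():
    c=cams.camera(n); ims.append(cv2.resize(c['frame'][r0:r1,c0:c1],None,fx=2.5,fy=2.5,interpolation=cv2.INTER_CUBIC))
    print(n,proj(c,monitor.get_obs()['ee_pos']+[0,0,-.011]))
cv2.imwrite('pics/c1.png',np.hstack(ims)[:,:,::-1]); o=monitor.get_obs(); print(o['ee_pos'],o['wrist_force'])
E
```

```text
top [267.00763104 259.75819846]
side [323.09612235 196.38671192]
[ 0.50372361 -0.00932941  0.10286772] [-0.4437656   0.60934077 -0.55208687]
```

View pics/c1.png

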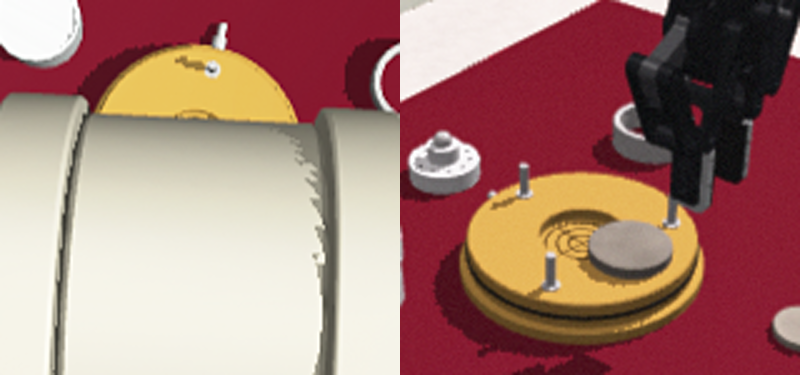

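Emit:
carry_out([
  {"travel": [0,0,-0.05],"angular": [0,0,0],"grip": -0.3},
  {"travel": [0,0,-0.11],"angular": [0,0,0],"grip": -0.3},
  {"travel": [0,0,-0.16],"angular": [0,0,0],"grip": -0.3},
  {"travel": [0,0,-0.19],"angular": [0,0,0],"grip": -0.3},
  {"travel": [0,0,-0.2],"angular": [0,0,0],"grip": -0.3},
  {"travel": [0,0,-0.2],"angular": [0,0,0],"grip": -0.3},
  {"travel": [0,0,-0.2],"angular": [0,0,0],"grip": -0.3},
])

```text
time: 2.27
ee_pos: [0.505, -0.0069, 0.0483]
tcp_rot: [-180.0, 0.1, -180.0]
wrist_force: [0.2, -0.0, -0.0]
opening: 0.03
grasp_force: 0.0
```

```bash
python3 - <<'E'
from h import *
for i in range(3):
    c=cams.camera('side'); o=monitor.get_obs(); print(np.round(o['ee_pos'],4),o['wrist_force'].round(2))
E
```

```text
[ 0.5052 -0.0069  0.0485] [-0.05 -0.55  0.13]
[ 0.5052 -0.007   0.0485] [-0.53 -0.11  0.54]
[ 0.5052 -0.0071  0.0483] [0.07 0.56 0.69]
```

Emit:
carry_out([
  {"travel": [0,-0.007,-0.018],"angular": [0,0,0],"grip": -0.3},
  {"travel": [0.02,-0.007,-0.018],"angular": [0,0,0],"grip": -0.3},
  {"travel": [0.04,-0.007,-0.018],"angular": [0,0,0],"grip": -0.3},
  {"travel": [0.055,-0.007,-0.018],"angular": [0,0,0],"grip": -0.3},
  {"travel": [0.07,-0.007,-0.018],"angular": [0,0,0],"grip": -0.3},
  {"travel": [0.085,-0.007,-0.018],"angular": [0,0,0],"grip": -0.3},
  {"travel": [0.095,-0.007,-0.018],"angular": [0,0,0],"grip": -0.3},
  {"travel": [0.095,-0.007,-0.018],"angular": [0,0,0],"grip": -0.3},
])

```text
time: 3.08
ee_pos: [0.5338, -0.0092, 0.0418]
tcp_rot: [180.0, 0.0, -180.0]
wrist_force: [0.1, -0.6, 0.3]
opening: 0.0298
grasp_force: 0.0
```

```bash
cat > look.py <<'E'
import sys
from h import *
c=cams.camera('side'); cv2.imwrite(sys.argv[1],cv2.resize(c['frame'][150:270,210:370],None,fx=4,fy=4,interpolation=cv2.INTER_CUBIC)[:,:,::-1])
o=monitor.get_obs(); print(np.round(o['ee_pos'],4),o['wrist_force'].round(2),o['time'])
b,q=measure(c)
for e,i in q:
    if i: print(e,cast(c,*e[0],.036))
E
python3 look.py pics/c2.png
```

```text
[ 0.5334 -0.0092  0.0418] [-0.09  0.78 -0.39] 3.1333
((278.7742919921875, 216.4077911376953), (14.723625183105469, 20.044965744018555), 115.73971557617188) [0.56880981 0.00123638 0.036     ]
```

View pics/c2.png

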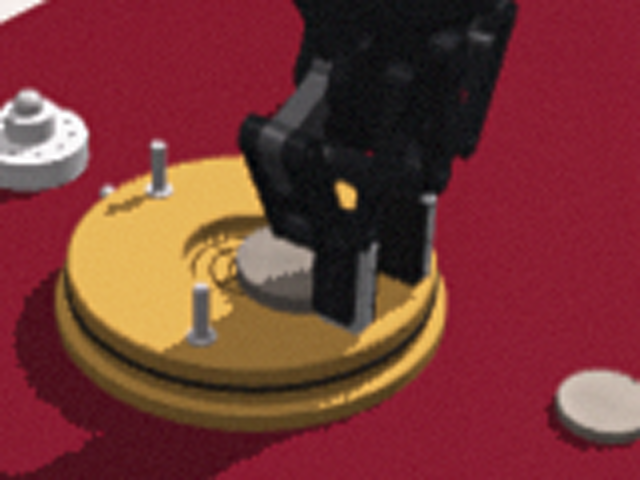

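The disc, at about (270,265) in the crop, has slid inward and the fingertips are cradling its trailing edge. Next I'll find the brass with a light touch.

Emit:
carry_out([
  {"travel": [0,0,-0.004],"angular": [0,0,0],"grip": -0.3},
  {"travel": [0,0,-0.008],"angular": [0,0,0],"grip": -0.3},
  {"travel": [0,0,-0.01],"angular": [0,0,0],"grip": -0.3},
  {"travel": [0,0,-0.01],"angular": [0,0,0],"grip": -0.3},
])

```text
time: 3.47
ee_pos: [0.533, -0.0093, 0.0388]
tcp_rot: [180.0, -0.0, -180.0]
wrist_force: [-1.2, 0.8, 0.6]
opening: 0.0297
grasp_force: 0.0
```

Emit:
carry_out([
  {"travel": [0,0,-0.003],"angular": [0,0,0],"grip": -0.3},
  {"travel": [0,0,-0.006],"angular": [0,0,0],"grip": -0.3},
  {"travel": [0,0,-0.007],"angular": [0,0,0],"grip": -0.3},
  {"travel": [0,0,-0.007],"angular": [0,0,0],"grip": -0.3},
])

```text
time: 3.8
ee_pos: [0.5331, -0.0092, 0.0385]
tcp_rot: [-180.0, 0.1, -180.0]
wrist_force: [-6.7, 0.6, 15.5]
opening: 0.0296
grasp_force: 7.7
```

Emit:
carry_out([
  {"travel": [0,0,0.011],"angular": [0,0,0],"grip": -0.3},
  {"travel": [0,0,0.011],"angular": [0,0,0],"grip": -0.3},
  {"travel": [0.012,0,0.011],"angular": [0,0,0],"grip": -0.3},
  {"travel": [0.024,0,0.011],"angular": [0,0,0],"grip": -0.3},
  {"travel": [0.036,0,0.011],"angular": [0,0,0],"grip": -0.3},
  {"travel": [0.048,0,0.011],"angular": [0,0,0],"grip": -0.3},
  {"travel": [0.05,0,0.011],"angular": [0,0,0],"grip": -0.3},
])

```text
time: 4.38
ee_pos: [0.5487, -0.0093, 0.0398]
tcp_rot: [180.0, -0.0, -180.0]
wrist_force: [0.0, 0.4, 0.9]
opening: 0.03
grasp_force: 0.2
```

Emit:
carry_out([
  {"travel": [0.007,0,0],"angular": [0,0,0],"grip": -0.3},
  {"travel": [0.014,0,0],"angular": [0,0,0],"grip": -0.3},
  {"travel": [0.02,0,0],"angular": [0,0,0],"grip": -0.3},
  {"travel": [0.025,0,0],"angular": [0,0,0],"grip": -0.3},
  {"travel": [0.03,0,0],"angular": [0,0,0],"grip": -0.3},
  {"travel": [0.03,0,0],"angular": [0,0,0],"grip": -0.3},
])

```text
time: 4.88
ee_pos: [0.5574, -0.0093, 0.0401]
tcp_rot: [-180.0, 0.0, -180.0]
wrist_force: [-1.0, 0.4, -0.5]
opening: 0.0301
grasp_force: 0.0
```

```bash
python3 look.py pics/c3.png
```

```text
[ 0.5573 -0.0093  0.0401] [-0.04 -0.56  0.45] 4.9333
((266.4757995605469, 213.81857299804688), (16.744632720947266, 17.60717010498047), 126.01582336425781) [0.58706022 0.00726803 0.036     ]
```

View pics/c3.png

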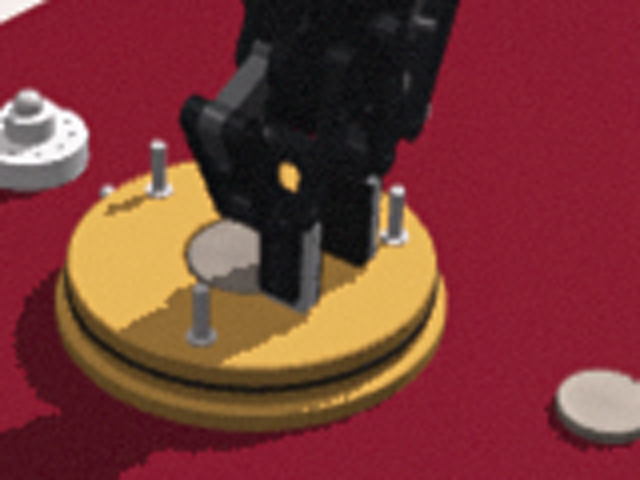

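The disc's visible part, about (225,255) in the crop, is inside the recess outline and appears to have dropped in. I'll push 3 mm further, lift, shut the fingers and look again.

Emit:
carry_out([
  {"travel": [0.005,0,0],"angular": [0,0,0],"grip": -0.3},
  {"travel": [0.01,0,0],"angular": [0,0,0],"grip": -0.3},
  {"travel": [0.01,0,0],"angular": [0,0,0],"grip": -0.3},
  {"travel": [0.0,0,0.05],"angular": [0,0,0],"grip": -0.3},
  {"travel": [0.0,0,0.13],"angular": [0,0,0],"grip": -1},
  {"travel": [-0.1,0,0.2],"angular": [0,0,0],"grip": -1},
  {"travel": [-0.15,0,0.22],"angular": [0,0,0],"grip": -1},
  {"travel": [-0.15,0,0.22],"angular": [0,0,0],"grip": -1},
])

```text
time: 5.6
ee_pos: [0.5111, -0.0093, 0.1085]
tcp_rot: [-180.0, 0.1, -180.0]
wrist_force: [-0.3, -0.2, 0.2]
opening: -0.0001
grasp_force: 0.0
```

```bash
python3 look.py pics/c4.png
```

```text
[ 0.512  -0.0093  0.1073] [ 0.46 -0.39 -0.53] 5.65
((272.8346252441406, 213.4105224609375), (17.56337547302246, 31.782461166381836), 90.49815368652344) [5.80323023e-01 5.66955267e-04 3.60000000e-02]
```

View pics/c4.png

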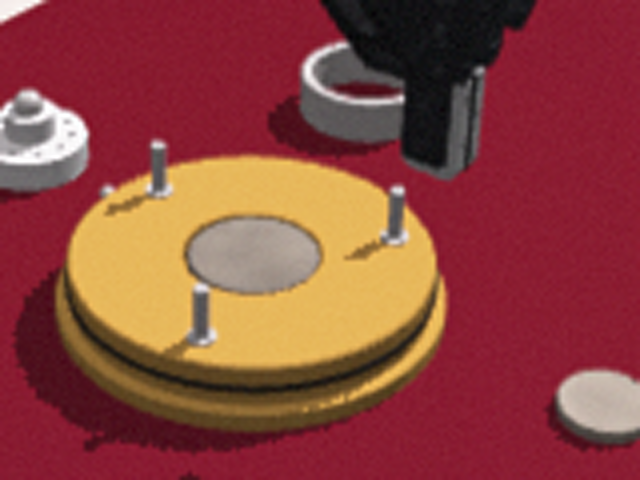

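The disc now fills the recess evenly, flush with the brass, centred at crop (255,254). Next I'll press it in the middle with the fingers shut.

Emit:
carry_out([
  {"travel": [0.1,0,0],"angular": [0,0,0],"grip": -1},
  {"travel": [0.2,0,0],"angular": [0,0,0],"grip": -1},
  {"travel": [0.255,0,0],"angular": [0,0,0],"grip": -1},
  {"travel": [0.255,0,-0.08],"angular": [0,0,0],"grip": -1},
  {"travel": [0.255,0,-0.15],"angular": [0,0,0],"grip": -1},
  {"travel": [0.255,0,-0.19],"angular": [0,0,0],"grip": -1},
  {"travel": [0.255,0,-0.2],"angular": [0,0,0],"grip": -1},
  {"travel": [0.255,0,-0.2],"angular": [0,0,0],"grip": -1},
])

```text
time: 6.32
ee_pos: [0.5881, -0.0093, 0.0449]
tcp_rot: [-180.0, -0.1, -180.0]
wrist_force: [-0.2, -1.1, -0.1]
opening: -0.0001
grasp_force: 0.0
```

Emit:
carry_out([
  {"travel": [0,0,-0.006],"angular": [0,0,0],"grip": -1},
  {"travel": [0,0,-0.012],"angular": [0,0,0],"grip": -1},
  {"travel": [0,0,-0.018],"angular": [0,0,0],"grip": -1},
  {"travel": [0,0,-0.018],"angular": [0,0,0],"grip": -1},
  {"travel": [0,0,-0.018],"angular": [0,0,0],"grip": -1},
])

```text
time: 6.73
ee_pos: [0.5888, -0.0093, 0.0411]
tcp_rot: [-180.0, 0.0, -180.0]
wrist_force: [0.3, -0.4, 0.9]
opening: -0.0
grasp_force: 0.0
```

Emit:
carry_out([
  {"travel": [0,0,-0.004],"angular": [0,0,0],"grip": -1},
  {"travel": [0,0,-0.008],"angular": [0,0,0],"grip": -1},
  {"travel": [0,0,-0.01],"angular": [0,0,0],"grip": -1},
  {"travel": [0,0,-0.01],"angular": [0,0,0],"grip": -1},
])

```text
time: 7.07
ee_pos: [0.5889, -0.0092, 0.039]
tcp_rot: [-180.0, 0.1, -180.0]
wrist_force: [-4.2, 0.2, 10.8]
opening: -0.0
grasp_force: 5.0
```

Emit:
carry_out([
  {"travel": [0,0,0],"angular": [0,0,0],"grip": -1},
  {"travel": [0,0,0],"angular": [0,0,0],"grip": -1},
  {"travel": [0,0,0],"angular": [0,0,0],"grip": -1},
  {"travel": [0,0,0],"angular": [0,0,0],"grip": -1},
  {"travel": [0,0,0],"angular": [0,0,0],"grip": -1},
  {"travel": [0,0,0],"angular": [0,0,0],"grip": -1},
  {"travel": [0,0,0],"angular": [0,0,0],"grip": -1},
])

```text
time: 7.65
ee_pos: [0.5889, -0.0092, 0.0391]
tcp_rot: [-180.0, 0.1, -180.0]
wrist_force: [-3.7, 0.3, 10.0]
opening: 0.0
grasp_force: 4.9
```

Emit:
carry_out([
  {"travel": [0,0,0.02],"angular": [0,0,0],"grip": -1},
  {"travel": [0,0,0.08],"angular": [0,0,0],"grip": -1},
  {"travel": [0,0,0.18],"angular": [0,0,0],"grip": -1},
  {"travel": [-0.1,0,0.25],"angular": [0,0,0],"grip": -1},
  {"travel": [-0.2,0,0.3],"angular": [0,0,0],"grip": -1},
  {"travel": [-0.25,0,0.3],"angular": [0,0,0],"grip": -1},
  {"travel": [-0.25,0,0.3],"angular": [0,0,0],"grip": -1},
  {"travel": [-0.25,0,0.3],"angular": [0,0,0],"grip": -1},
])

```text
time: 8.32
ee_pos: [0.5136, -0.0092, 0.1284]
tcp_rot: [180.0, 0.1, -180.0]
wrist_force: [0.8, -0.1, 0.5]
opening: -0.0
grasp_force: 0.0
```

```bash
python3 look.py pics/c5.png
```

```text
[ 0.514  -0.0093  0.1279] [0.39 0.67 0.53] 8.3667
((272.8103942871094, 213.42445373535156), (17.59025764465332, 31.798917770385742), 90.32083892822266) [0.58032927 0.00061798 0.036     ]
```

View pics/c5.png

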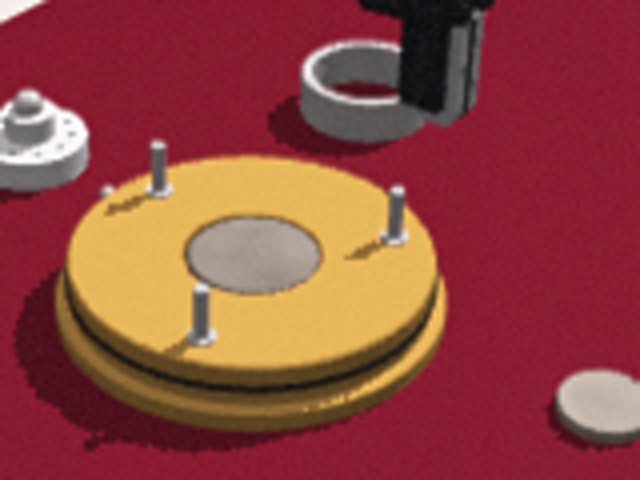

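The disc is flush and level in the recess at crop (255,254), and the fingers are clear. I'm handing in.

```bash
python3 -c "
from workcell import ticket
print(ticket.job_done())"
```

```text
the job is handed in; nothing more can be done
None
```

I nudged the larger porous disc into the recess, pressed it at about 10 N for over half a second and handed the job in; in the last picture it sits flush and level, with the robot clear and the ring, cap and tin never touched, but the hand-in returned no verdict.

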